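# Issue a specimen jar and tally it

## Task

At the nurses' station, issue the longer of the two specimen jars: turn the spring-return knob beside its lane fully to its stop so that the gate drops and the jar rolls down into the catch bay in front, and let the knob spring back home. Then log the jar by swinging the tally counter's lever fully to its stop and letting it spring back. Leave the shorter jar behind its gate and the tape roll, mouse and white box where they are.

Things in the scene. Friction and masses are not known exactly. Their poses are not given: they have to be found in the camera images.
- rack: White two-lane gravity rack for jars, fixed, 230 (x) x 183 (y) mm. Origin on the desk under the gates, midway between the lanes; x points up the lanes to the high back, y to the left lane. Lanes 84 mm wide, centred at y = +-44.5 mm; floor slopes 0.2 rad, 50 mm high at x = 0, 24 mm at the front (x = -132 mm, wall 55 mm high). Side walls 95 mm high, 70 mm in front of x = -35 mm.
- gate_left_point (a point): Middle of the left lane's floor at its gate, 50 mm high. A steel gate plate, 60 mm wide, stands 30 mm above the floor here and holds the jar behind it. Turning the lane's own knob lowers it 28.5 mm per rad, flush with the floor only from about 1.05 rad; letting go raises it.
- gate_right_point (a point): The same for the right lane's gate.
- bay_left (a point): Middle of the left lane's catch bay (the lane's front part), on the floor 108 mm in front of the gate, where a released jar comes to lie against the front wall.
- bay_right (a point): The same for the right lane.
- knob_left (a joint): Turn of the left lane's knob, rad: 0 at rest, 1.2 at its stop; spring-return (0.06 N m at rest, 0.19 at the stop). Black hub 38 mm across with one paddle 12 mm thick, 113 to 137 mm above the desk, reaching 55 mm from the axis. At rest the paddle points to rack -x (front); it turns clockwise seen from above, its tip swinging outward to rack +y.
- knob_right (a joint): The same for the right lane's knob: 0 at rest, 1.2 at its stop; mirrored: it turns counter-clockwise seen from above, the tip swinging outward from rack -x to rack -y.
- knob_left_axis (a point): Point on the left knob's axis at the height of the paddle's top (137 mm); at (30, 116.5) mm in the rack's frame. The knob sits on a grey post 50 x 50 mm, 105 mm high, on the rack's outer side.
- knob_left_tip (a point): Top of the free end of the left knob's paddle, 55 mm from the axis.
- knob_right_axis (a point): Point on the right knob's axis at the height of the paddle's top (137 mm); at (30, -116.5) mm in the rack's frame, on a like post.
- knob_right_tip (a point): Top of the free end of the right knob's paddle, 55 mm from the axis.
- jar_long: The longer specimen jar, clear with a white screw lid and a paper label, 46 mm diameter and 76 mm long, about 60 g, lying across its lane behind the gate, in either lane. Origin at its middle, y along its length.
- jar_short: The shorter specimen jar, same diameter (46 mm) but 50 mm long, lying behind the gate of the other lane. Origin at its middle, y along its length.
- counter: White desk tally counter, fixed, 85 (x) x 70 (y) x 45 mm on a rubber foot 110 x 90 mm, number window in its front. Origin under its middle, front to -x. Its dark steel lever turns about an upright axis on its top at (20, 0) mm.
- lever (a joint): Swing of the tally lever, rad: 0 at rest, 1.0 at its stop. Spring-return (0.04 to 0.12 N m). A bar 9 mm thick, 52 to 70 mm above the desk, with a round post 14 mm across (to 76 mm) at its free end 64 mm from the axis. At rest it points to counter -x; it swings counter-clockwise seen from above, its end moving to counter -y.
- lever_axis (a point): Point on the lever's axis, 70 mm above the desk.
- lever_tip (a point): Top of the round post at the lever's free end, 64 mm from the axis, 76 mm above the desk.
- tape_roll: Bystander: brown roll of packing tape lying flat, 100 mm across, 48 mm high. Origin under its middle.
- mouse: Bystander: grey computer mouse, 105 x 60 x 33 mm. Origin under its middle.
- swab_box: Bystander: white lidded plastic box, 95 x 75 x 46 mm. Origin under its middle.
Mind the look-alikes: they are no part of the job. What is shaped like the jar_long but red or yellow is not meant.

How it is judged:
By the outcome, as a careful person would: the job done as asked, in the order asked, and still so for the second after the job is handed in, with the robot touching nothing.
It also fails if it takes over 58 s, if anything falls off the work surface, if the arm or the gripper's body presses on something with over 40 N, if the wrist force passes 120 N, or if a joint passes its speed limit or range.

## Robot

A 7-joint arm with a two-finger parallel gripper is mounted at the origin on the work surface. World frame = base frame: x ahead of the robot, y to its left, z up, the work surface at z = 0. Lengths are in m, angles in rad, forces in N, time in s.
With the tool pointing down it reaches from about 0.425 to 0.875 m from the base axis. Payload 8.4 kg.
Tool frame: the origin (TCP) lies midway between the tips of the shut fingers; the grasp point (between the pads) lies 19 mm behind it (robot.pinch_z is the distance from the TCP to the grasp point, in m); z points along the fingers, y is the line along which they close (so a half turn about z gives the same grasp; the last joint's range is limited). The gripper opens to 85 mm and grips with 20 to 120 N. Pads are 22 mm wide; open, the fingers measure 114 mm over their backs; the gripper's body (76 mm by 85 mm) begins 54 mm behind the grasp point. The pads swing forward as they close: fully open they stand 13 mm farther back than shut.
Start: joints at [-1.368, 0.333, 0.04, 1.465, -0.013, 1.343, -0.059], TCP at [0.193, 0.621, 0.231] pointing down, gripper open.
Joint ranges: [-2.58, 2.58], [-0.38, 2.09], [-1.3, 1.39], [0.25, 2.4], [-1.5, 4.64], [0.08, 2.09], [-2.65, 2.65]. Speed limits (rad/s): [2.22, 2.22, 2.79, 2.79, 3.14, 3.14, 3.14].

## Interface

Orientations are given as a unit quaternion [x, y, z, w].
In Python, from rig import robot gives the robot as it stands.
- The arm moves only by the tool carry_out, never from a script. Its argument "series" is a list of rows, each a list of 7 numbers: the turn, a rotation vector about the tool's x, y, z in degrees, then the shift along the tool's x, y, z in mm, then the closure, from -1 (fully open) to 1 (shut). In form: [[rx, ry, rz, x, y, z, hand], ...]. A call has exactly 8 rows; each row is the pose to reach, as a shift and turn from the pose commanded when the call began, along the tool's axes at that moment; what a row does not reach only later rows make up. A row lasts 1/10 s, in which the tool goes at most 50 mm and 8.59 degrees, less where a joint would pass 70% of its speed; a pose out of reach is approached as far as the arm can. A call with a gripper value outside its range is refused whole. The fingers move at their own pace and stop on an object; the grip force is fixed at half the most. Time passes only in rows, so rows that repeat a pose let the fingers close, or fill a call up. It gives the time, the measured TCP pose, the force, the opening and the grip force at its end, in the units of the state.
- robot.get_state(): the state, without advancing time (a new reading comes with each control period).
- robot.grab_frame(name): name is "scene" or "top" or "wrist"; returns a dict with "img" (384x512x3 uint8, red, green, blue), "fovy" (degrees; the focal length in pixels is half the picture's height over the tangent of half this angle, whatever the lens; pixels are square), "cx", "cy" (the principal point, pixels), "eye" and "orientation" of the camera in the world; the wrist camera has in their place "T_tool_cam" (4x4, takes a point from camera to tool coordinates, whose origin is the TCP and whose axes are the flange's). Camera axes: x right, y up, looking along -z (the intrinsics and any distortion apply to the point x, -y, -z); pixel columns grow to the right and rows downward; lengths in m; the calibration is good to about 2 mm. A picture is of the moment at which its call begins: read the wrist's pose just before it. There is no depth.
- robot.sign_off(): hands the job in; it is judged then, once.
The state is a dict: "t": time; "q": joint angles; "qd": joint speeds; "joint_torque": joint torques, N m; "tcp_pos": TCP position; "ee_rot": TCP orientation; "force": force on the tool from outside, world axes, zero at the start; "moment": the same for the moment, N m; "width": finger opening in m; "gripper_force": force on a finger pad.
Only numpy, scipy, OpenCV 4.12 (cv2) and the standard library are available. Lean on these libraries where they do the work, as an engineer would, in place of code of your own. Each camera call takes 0.05 s, during which the arm holds its last target. There are 200 camera calls.

## Working session

There is one attempt and no reset: what is moved stays moved. The work goes in short steps, Python scripts to look and compute and a tool call to move; the robot and the scene stay as the last step left them, time stands still between calls to the robot, and variables do not carry over. Pictures are saved under pics/ and viewed, at most 10 in all, crops included, and the job is handed in when it is done.

Besides the shell and the picture viewer there is one more tool, called after "Request:" as name(argument=value, ...) on one line, values as JSON. carry_out: Moves the arm, as the interface text tells. Its arguments: {"type":"object","properties":{"series":{"type":"array"}},"required":["series"]}

```bash
mkdir -p pics
cat > h.py <<'E'
import numpy as np, cv2
from rig import robot
from scipy.spatial.transform import Rotation as R
def save(n,fn):
    f=robot.grab_frame(n); cv2.imwrite('pics/'+fn,f['img'][:,:,::-1]); np.save('pics/'+fn+'.npy',f,allow_pickle=True); return f
E
python3 - <<'E'
from h import *
for n in('top','scene'):
    f=save(n,n+'0.png'); print({k:v for k,v in f.items() if k!='img'})
s=robot.get_state(); print({k:np.round(v,3) for k,v in s.items()})
a=cv2.imread('pics/top0.png');cv2.imwrite('pics/top0b.png',cv2.resize(a,(800,600),interpolation=2))
E
```

```text
{'fovy': 57.73836596418919, 'cx': 257.4397558999271, 'cy': 188.28447208084165, 'eye': array([ 0.5006501 , -0.01349969,  1.14314928]), 'orientation': array([ 0.03650202, -0.03787402, -0.6959759 ,  0.71613596])}
{'fovy': 56.52956933208069, 'cx': 254.87501857565047, 'cy': 191.94023114359533, 'eye': array([0.98922556, 0.49903979, 0.78064814]), 'orientation': array([0.11776121, 0.35319857, 0.87827975, 0.30001292])}
{'t': np.float64(0.1), 'q': array([-1.368,  0.334,  0.04 ,  1.466, -0.013,  1.343, -0.059]), 'qd': array([-0.001, -0.002, -0.001, -0.001, -0.001, -0.001,  0.   ]), 'joint_torque': array([ 4.0000e-03, -6.6001e+01,  1.3700e+00, -4.0647e+01,  1.7000e-02,
        9.0000e-03, -0.0000e+00]), 'tcp_pos': array([0.193, 0.62 , 0.231]), 'ee_rot': array([ 0.15 ,  0.989, -0.001, -0.   ]), 'force': array([-0.122,  0.142,  0.634]), 'moment': array([-0.021, -0.021, -0.015]), 'gripper_force': np.float64(0.0), 'width': np.float64(0.086)}
```

View pics/top0b.png

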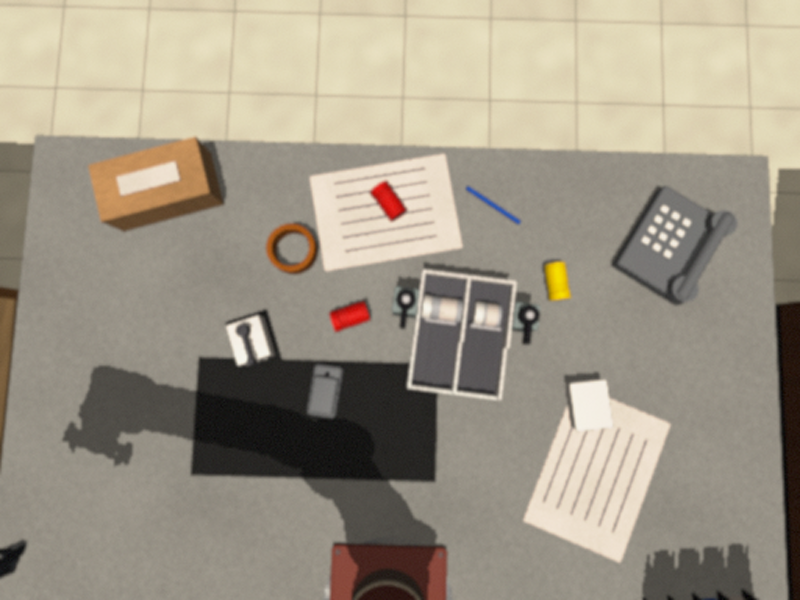

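View pics/scene0.png

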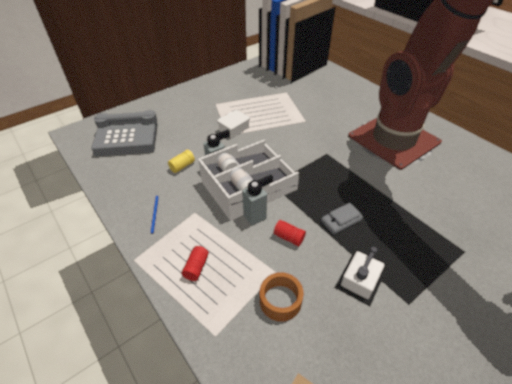

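The picture shows the left-lane jar at (442,308) and the right-lane jar at (487,314). The look-alikes are red at (388,200) and (350,316), and yellow at (557,281). The left jar looks longer, so I'll check it in a close crop and measure it.

```bash
cat >> h.py <<'E'
def ray(f,u,v):
    h=f['img'].shape[0]; fl=h/2/np.tan(np.radians(f['fovy'])/2)
    d=R.from_quat(f['orientation']).apply([(u-f['cx'])/fl,-(v-f['cy'])/fl,-1]); return f['eye'],d
def onz(f,u,v,z):
    e,d=ray(f,u,v); return (e+d*(z-e[2])/d[2])[:3]
def proj(f,p):
    h=f['img'].shape[0]; fl=h/2/np.tan(np.radians(f['fovy'])/2)
    c=R.from_quat(f['orientation']).inv().apply(np.array(p)-f['eye']); return f['cx']-fl*c[...,0]/c[...,2], f['cy']+fl*c[...,1]/c[...,2]
E
python3 - <<'E'
from h import *
a=cv2.imread('pics/top0.png'); f=np.load('pics/top0.png.npy',allow_pickle=True).item()
c1=cv2.resize(a[165:265,245:355],None,fx=5,fy=5,interpolation=2)
c2=cv2.resize(a[190:240,140:180],None,fx=5,fy=5,interpolation=2)
o=np.zeros((500,750,3),np.uint8);o[:,:550]=c1;o[:250,550:750]=c2;cv2.imwrite('pics/c.png',o)
mx=a.max(2)
for nm,(x0,x1,y0,y1),z in(('kl',(250,264,182,214),.137),('kr',(326,346,190,224),.137),('lev',(145,176,198,236),.07)):
    m=(mx[y0:y1,x0:x1]<(45 if nm!='lev' else 75)).astype(np.uint8)
    n,l,st,ce=cv2.connectedComponentsWithStats(m)
    for i in range(1,n):
        if st[i,4]>15: print(nm,st[i],ce[i]+[x0,y0],onz(f,*(ce[i]+[x0,y0]),z).round(4))
    print('\n'.join(' '.join('%3d'%v for v in r) for r in mx[y0:y1,x0:x1]))
E
```

```text
kl [ 5  4  9 23 46] [258.2173913  196.47826087] [ 0.5831 -0.0169  0.137 ]
149 148 145 130 101  85  83  80  80  77  80  80  77  77
150 146 142 128 116 105  93  82  77  75  76  76  77  75
149 145 138 139 140 126 106  83  70  66  66  69  72  72
150 144 136 143 144 123  97  70  57  52  54  61  66  71
151 144 138 144 136 105  67  53  42  39  39  43  46  59
150 146 140 139 118  78  47  42  50  56  55  49  41  45
149 146 142 132  97  54  41  65  90 103 105  87  55  39
147 141 138 123  81  43  54 103 146 165 162 137  87  45
143 133 132 112  67  42  66 128 186 206 205 181 119  53
142 132 128 100  61  42  68 136 195 217 215 191 128  63
143 132 132 106  64  43  67 125 182 209 207 177 118  59
143 135 139 121  77  42  49  90 141 172 171 138  87  47
144 140 145 133  93  55  41  52  84 106 102  84  51  44
146 144 150 145 117  75  46  33  37  44  46  44  39  56
141 146 155 153 138 110  71  41  29  33  32  40  61  85
140 146 155 155 152 135 103  61  34  35  45  72 100 123
138 140 151 151 150 143 116  73  39  42  69 111 137 150
139 130 130 133 132 126 105  65  37  42  87 131 152 156
138 115 102 101 10
[... 7648 characters left out ...]
 242 226 153  93  80  69  59  74 111 133 119  95  93  90  85  60  43  38  36  38
 34  34  37  36  51 109 190 237 244 243 242 235 199 133  91  81  73  51  51  78  90  74  58  54  52  48  40  38  37  34  38
 36  37  35  38  43  82 157 225 236 231 222 194 156 110  85  73  64  46  43  51  57  49  38  38  38  37  36  37  36  37  39
 38  35  37  39  39  61 122 176 190 169 148 128 106  87  77  61  52  42  38  38  40  37  35  36  37  34  37  39  33  39  38
 38  39  38  37  37  45  72 104 111  93  71  62  62  62  54  48  40  38  38  37  39  41  39  36  37  37  34  36  39  38  42
 39  37  36  38  40  38  38  50  50  47  40  37  39  39  39  36  38  37  34  38  38  37  41  39  37  36  37  39  39  37  37
```

View pics/c.png

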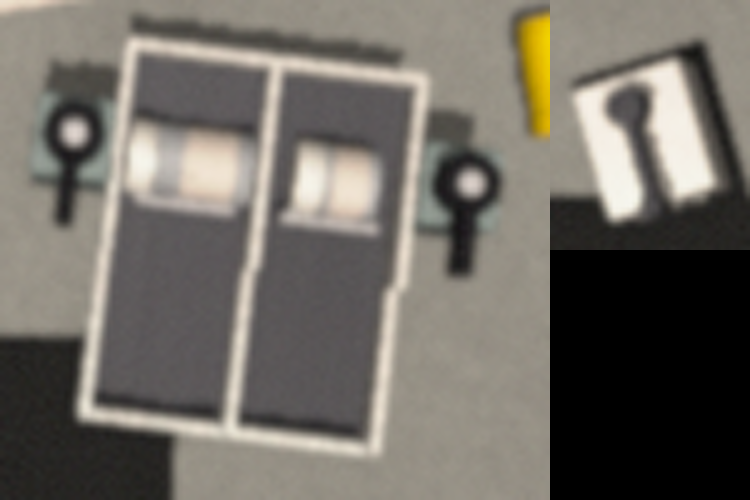

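The crop shows the left jar spanning about 26 px and the right jar about 18 px, so the long jar is in the left lane and I need knob_left. The lever hub is at about (155.5,211) and its post at about (161,231) in full-resolution pixels. Next I'll work out the poses.

Run:
```python
from h import *
f=np.load('pics/top0.png.npy',allow_pickle=True).item(); g=f['img'].max(2).astype(float)
def cap(x0,x1,y0,y1):
    w=np.clip(g[y0:y1,x0:x1]-90,0,None); ys,xs=np.mgrid[y0:y1,x0:x1]; return (w*xs).sum()/w.sum(),(w*ys).sum()/w.sum()
L=cap(256,263,187,195); Rr=cap(335,343,197,206)
pl=onz(f,*L,.137);pr=onz(f,*Rr,.137);print(L,Rr,pl,pr,np.linalg.norm(pl-pr))
d=(pl-pr)[:2];yaw=np.arctan2(-d[0],d[1]);print('yaw',yaw)
# rack corner check z of walls
for u,v in((271,173.2),(330.5,179.7),(261.8,248.5),(320,255)): print('corner',onz(f,u,v,.095 if v<200 else .07).round(4))
tl=onz(f,257.6,209,.137);print('tipL',tl, 'pred',pl[:2]-.055*np.array([np.cos(yaw),np.sin(yaw)]))
h=onz(f,155.2,210.8,.07);t=onz(f,161.2,231.5,.076);print('lever',h,t,np.linalg.norm((h-t)[:2]),np.arctan2(*(h-t)[[1,0]]))
# tri check lever + knob in scene image
s=np.load('pics/scene0.png.npy',allow_pickle=True).item()
for p in(pl,pr,h,t):print(np.round(proj(s,p),1))
a=cv2.imread('pics/scene0.png')
for p in(pl,pr,h,t,tl):
    u,v=proj(s,p);cv2.circle(a,(int(u*1),int(v)),1,(0,255,0),-1)
o=np.hstack([cv2.resize(a[120:220,195:285],None,fx=4,fy=4),cv2.resize(a[235:335,310:400],None,fx=4,fy=4)]);cv2.imwrite('pics/s.png',o)
```

```text
(np.float64(259.43432406519656), np.float64(190.99568552253115)) (np.float64(338.82195245321196), np.float64(201.21092564491653)) [ 0.59919462 -0.01995502  0.137     ] [ 0.57607991 -0.25061585  0.137     ] 0.23181610695689697
yaw -0.09987737830312798
corner [ 0.6587 -0.0539  0.095 ]
corner [ 0.644 -0.235  0.095]
corner [ 0.4302 -0.0325  0.07  ]
corner [ 0.4157 -0.2098  0.07  ]
tipL [ 0.54683635 -0.01611125  0.137     ] pred [ 0.54446872 -0.01447089]
lever [0.53540342 0.29827032 0.07      ] [0.47298777 0.27460512 0.076     ] 0.066751440163193 0.36240843061439115
[253.2 182.4]
[211.7 135.4]
[360.4 268.8]
[370.8 246.6]
```

View pics/s.png

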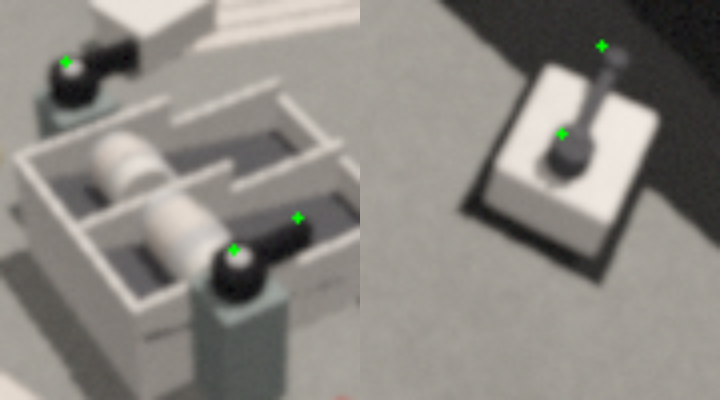

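The crop marks sit 2–4 px off the scene picture: knob hub about (254.5,184.5), lever hub about (363,272). I'll refine from close by with the wrist camera, so the first move is a hover near the knob.

```bash
cat >> h.py <<'E'
def plan(p,psi_deg):
    "target TCP world, heading of tool y (deg); prints total rz and tool shift mm from here"
    s=robot.get_state(); Q=R.from_quat(s['ee_rot']); 
    yt=np.array([np.cos(np.radians(psi_deg)),np.sin(np.radians(psi_deg)),0]); z=np.array([0,0,-1.]); T=R.from_matrix(np.c_[np.cross(yt,z),yt,z])
    print('t',s['t'],'tcp',s['tcp_pos'].round(4),'F',s['force'].round(1),'->rot',np.degrees((Q.inv()*T).as_rotvec()).round(1),'shift',(1e3*Q.inv().apply(np.array(p)-s['tcp_pos'])).round(1))
E
python3 - <<'E'
from h import *
plan([.55,-.045,.24],84.6)
E
```

```text
t 0.1 tcp [0.1931 0.6202 0.2305] F [-0.1  0.1  0.6] ->rot [ -0.1  -0.  -11.9] shift [-538.5 -529.1   -8.7]
```

Request:
carry_out(series=[[0, 0, -5, -270, -265, -9, 1], [0, 0, -5, -270, -265, -9, 1], [0, 0, -5, -270, -265, -9, 1], [0, 0, -5, -270, -265, -9, 1], [0, 0, -5, -270, -265, -9, 1], [0, 0, -5, -270, -265, -9, 1], [0, 0, -5, -270, -265, -9, 1], [0, 0, -5, -270, -265, -9, 1]])

```text
t: 0.9
tcp_pos: [0.3739, 0.2833, 0.2404]
ee_rot: [0.109, 0.994, -0.0, 0.0]
force: [-0.3, -0.1, 0.9]
width: 0.0005
gripper_force: 0.0
```

Run:
```python
from h import *
plan([.55,-.045,.24],84.6)
```

```text
t 0.9 tcp [0.3739 0.2833 0.2404] F [-0.3 -0.1  0.9] ->rot [-0.   0.  -7.1] shift [-243.1 -282.3    0.5]
```

Request:
carry_out(series=[[0, 0, -7, -243, -282, 0, 1], [0, 0, -7, -243, -282, 0, 1], [0, 0, -7, -243, -282, 0, 1], [0, 0, -7, -243, -282, 0, 1], [0, 0, -7, -243, -282, 0, 1], [0, 0, -7, -243, -282, 0, 1], [0, 0, -7, -243, -282, 0, 1], [0, 0, -7, -243, -282, 0, 1]])

```text
t: 1.7
tcp_pos: [0.5505, -0.0449, 0.2404]
ee_rot: [0.049, 0.999, -0.001, 0.0]
force: [0.2, 0.7, -0.1]
width: -0.0001
gripper_force: 0.0
```

Request:
carry_out(series=[[0, 0, 0, 0, 0, 0, 1], [0, 0, 0, 0, 0, 0, 1], [0, 0, 0, 0, 0, 0, 1], [0, 0, 0, 0, 0, 0, 1], [0, 0, 0, 0, 0, 0, 1], [0, 0, 0, 0, 0, 0, 1], [0, 0, 0, 0, 0, 0, 1], [0, 0, 0, 0, 0, 0, 1]])

```text
t: 2.5
tcp_pos: [0.5496, -0.0399, 0.2404]
ee_rot: [0.046, 0.999, 0.0, 0.0]
force: [-0.0, -0.8, -0.6]
width: 0.0003
gripper_force: 0.0
```

Run:
```python
from h import *
plan([.55,-.045,.24],84.6)
s=robot.get_state(); f=save('wrist','w1.png'); f['s']=s; np.save('pics/w1.png.npy',f); print({k:v for k,v in f.items() if k not in('img','s')})
save('top','top1.png')
```

```text
t 2.5 tcp [ 0.5496 -0.0399  0.2404] F [-0.  -0.8 -0.6] ->rot [0.  0.  0.1] shift [-0.9 -5.1  0.4]
{'fovy': 60.697663494422756, 'cx': 253.286834171848, 'cy': 189.13863808723423, 'T_tool_cam': array([[ 3.30930564e-04,  9.53010869e-01,  3.02935923e-01,
         7.73075819e-02],
       [ 9.99999940e-01, -3.46102379e-04, -3.60213130e-06,
         1.38236794e-03],
       [ 1.01413973e-04,  3.02935906e-01, -9.53010927e-01,
        -1.41593920e-01],
       [ 0.00000000e+00,  0.00000000e+00,  0.00000000e+00,
         1.00000000e+00]])}
```

View pics/w1.png

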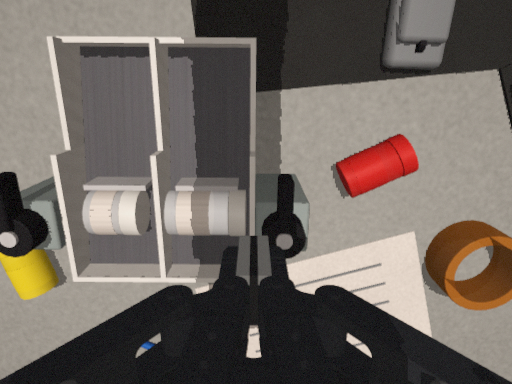

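The wrist view shows the left knob's cap at (284,241) and its paddle tip at (286,176). The long jar is at (207,212), in the lane next to this knob. Now I'll cast rays.

```bash
cat >> h.py <<'E'
def wcam(f):
    s=f['s'];T=np.eye(4);T[:3,:3]=R.from_quat(s['ee_rot']).as_matrix();T[:3,3]=s['tcp_pos'];C=T@f['T_tool_cam'];f['eye']=C[:3,3];f['orientation']=R.from_matrix(C[:3,:3]).as_quat();return f
E
python3 - <<'E'
from h import *
f=wcam(np.load('pics/w1.png.npy',allow_pickle=True).item()); g=f['img'].max(2)
for v in range(174,232,6): 
    xs=np.where(g[v,270:305]<60)[0]+270; print(v,xs.min() if len(xs) else None,xs.max() if len(xs) else None)
col=g[165:185,286];print(col)
for n,u,v,z in(('axis',284,241,.137),('tip',286,176,.137),('Raxis',8,240,.137),('wallfront',256,39,.070),('wallback',250,280,.095),('mid',159,280,.095)):print(n,onz(f,u,v,z).round(4))
E
```

```text
174 279 289
180 278 292
186 277 293
192 277 293
198 277 293
204 277 292
210 277 292
216 270 296
222 270 300
228 270 302
[162 163 164 165 164 168 168 163 142  23  18  25  15  24  29  24  27  23
  18  24]
axis [ 0.5973 -0.0174  0.137 ]
tip [ 0.542  -0.0123  0.137 ]
Raxis [ 0.5755 -0.244   0.137 ]
wallfront [ 0.435  -0.0255  0.07  ]
wallback [ 0.6589 -0.0519  0.095 ]
mid [ 0.6505 -0.1431  0.095 ]
```

```bash
cat >> h.py <<'E'
A=np.array([.5975,-.0182,0]);YAW=-.095
def knobpose(th,d=-21,r=42,z=.118):
    a=YAW-th; ex=np.array([np.cos(a),np.sin(a),0]);ey=np.array([-ex[1],ex[0],0]); return A-r/1e3*ex+d/1e3*ey+[0,0,z], 90+np.degrees(a)
E
python3 - <<'E'
from h import *
plan(*knobpose(0,d=-28))
E
```

```text
t 2.6 tcp [ 0.5496 -0.0399  0.2403] F [ 0.7  0.3 -0.6] ->rot [0.  0.  0.1] shift [ -3.6  -1.8 122.3]
```

Request:
carry_out(series=[[0, 0, 0, -4, -2, 20, 1], [0, 0, 0, -4, -2, 50, 1], [0, 0, 0, -4, -2, 80, 1], [0, 0, 0, -4, -2, 105, 1], [0, 0, 0, -4, -2, 118, 1], [0, 0, 0, -4, -2, 122, 1], [0, 0, 0, -4, -2, 122, 1], [0, 0, 0, -4, -2, 122, 1]])

```text
t: 3.4
tcp_pos: [0.5542, -0.0424, 0.1195]
ee_rot: [0.046, 0.999, 0.0, 0.001]
force: [0.1, -1.0, 0.2]
width: 0.0002
gripper_force: 0.0
```

Run:
```python
from h import *
for t in(0,.14,.28,.42,.56,.70,.84,.98,1.12,1.26,1.3): plan(*knobpose(t))
```

```text
t 3.4 tcp [ 0.5542 -0.0424  0.1195] F [ 0.1 -1.   0.2] ->rot [0.  0.1 0.1] shift [1.2 7.2 1.5]
t 3.4 tcp [ 0.5542 -0.0424  0.1195] F [ 0.1 -1.   0.2] ->rot [0.  0.1 8.2] shift [ 3.7 13.3  1.5]
t 3.4 tcp [ 0.5542 -0.0424  0.1195] F [ 0.1 -1.   0.2] ->rot [ 0.   0.1 16.2] shift [ 5.4 19.6  1.5]
t 3.4 tcp [ 0.5542 -0.0424  0.1195] F [ 0.1 -1.   0.2] ->rot [ 0.   0.1 24.2] shift [ 6.1 26.2  1.5]
t 3.4 tcp [ 0.5542 -0.0424  0.1195] F [ 0.1 -1.   0.2] ->rot [ 0.   0.1 32.2] shift [ 5.9 32.7  1.5]
t 3.4 tcp [ 0.5542 -0.0424  0.1195] F [ 0.1 -1.   0.2] ->rot [ 0.1  0.1 40.3] shift [ 4.8 39.2  1.5]
t 3.4 tcp [ 0.5542 -0.0424  0.1195] F [ 0.1 -1.   0.2] ->rot [ 0.1  0.1 48.3] shift [ 2.8 45.5  1.5]
t 3.4 tcp [ 0.5542 -0.0424  0.1195] F [ 0.1 -1.   0.2] ->rot [ 0.1  0.1 56.3] shift [-0.1 51.4  1.5]
t 3.4 tcp [ 0.5542 -0.0424  0.1195] F [ 0.1 -1.   0.2] ->rot [ 0.1  0.1 64.3] shift [-3.7 56.8  1.5]
t 3.4 tcp [ 0.5542 -0.0424  0.1195] F [ 0.1 -1.   0.2] ->rot [ 0.1  0.1 72.3] shift [-8.1 61.7  1.6]
t 3.4 tcp [ 0.5542 -0.0424  0.1195] F [ 0.1 -1.   0.2] ->rot [ 0.1  0.1 74.6] shift [-9.5 63.   1.6]
```

Request:
carry_out(series=[[0, 0, 0, 1, 7, 1, 1], [0, 0, 8, 4, 13, 1, 1], [0, 0, 16, 5, 20, 1, 1], [0, 0, 24, 6, 26, 1, 1], [0, 0, 32, 6, 33, 1, 1], [0, 0, 40, 5, 39, 1, 1], [0, 0, 48, 3, 45, 1, 1], [0, 0, 56, 0, 51, 1, 1]])

```text
t: 4.2
tcp_pos: [0.5577, 0.0092, 0.1179]
ee_rot: [0.512, 0.859, 0.0, -0.0]
force: [-3.8, -0.9, 1.9]
width: -0.0001
gripper_force: 1.8
```

Run:
```python
from h import *
for t in(.98,1.12,1.2,1.26,1.3): plan(*knobpose(t))
```

```text
t 4.2 tcp [0.5577 0.0092 0.1179] F [-3.8 -0.9  1.9] ->rot [-0. -0. -0.] shift [-1.   1.  -0.1]
t 4.2 tcp [0.5577 0.0092 0.1179] F [-3.8 -0.9  1.9] ->rot [-0. -0.  8.] shift [ 1.5  7.  -0.1]
t 4.2 tcp [0.5577 0.0092 0.1179] F [-3.8 -0.9  1.9] ->rot [-0.  -0.  12.6] shift [ 2.6 10.6 -0.1]
t 4.2 tcp [0.5577 0.0092 0.1179] F [-3.8 -0.9  1.9] ->rot [-0. -0. 16.] shift [ 3.2 13.4 -0.1]
t 4.2 tcp [0.5577 0.0092 0.1179] F [-3.8 -0.9  1.9] ->rot [-0.  -0.  18.3] shift [ 3.5 15.2 -0.1]
```

Request:
carry_out(series=[[0, 0, 4, 0, 3, 0, 1], [0, 0, 8, 1, 7, 0, 1], [0, 0, 12, 2, 10, 0, 1], [0, 0, 13, 3, 12, 0, 1], [0, 0, 14, 3, 13, 0, 1], [0, 0, 14, 3, 13, 0, 1], [0, 0, 14, 3, 13, 0, 1], [0, 0, 14, 3, 13, 0, 1]])

```text
t: 5.0
tcp_pos: [0.5679, 0.0175, 0.1174]
ee_rot: [0.611, 0.792, 0.0, -0.0]
force: [-4.6, 0.6, 1.4]
width: -0.0001
gripper_force: 1.9
```

Run:
```python
from h import *
plan(*knobpose(1.2)); save('top','top2.png')
```

```text
t 5.0 tcp [0.5679 0.0175 0.1174] F [-4.6  0.6  1.4] ->rot [-0.  -0.  -1.1] shift [-0.5 -2.3 -0.6]
```

Request:
carry_out(series=[[0, 0, 1, 0, 1, 0, 1], [0, 0, 2, 0, 2, 0, 1], [0, 0, 3, 0, 3, 0, 1], [0, 0, 3, 0, 3, 0, 1], [0, 0, 3, 0, 3, 0, 1], [0, 0, 3, 0, 3, 0, 1], [0, 0, 3, 0, 3, 0, 1], [0, 0, 3, 0, 3, 0, 1]])

```text
t: 5.85
tcp_pos: [0.5698, 0.0183, 0.117]
ee_rot: [0.631, 0.775, -0.001, -0.001]
force: [-9.6, 2.2, 3.6]
width: 0.0002
gripper_force: 4.4
```

Run:
```python
from h import *
plan(*knobpose(1.2)); save('top','top3.png')
```

```text
t 5.85 tcp [0.5698 0.0183 0.117 ] F [-9.6  2.2  3.6] ->rot [-0.1 -0.1 -4.1] shift [-1.  -4.2 -1. ]
```

Request:
carry_out(series=[[0, 0, 0, 0, 1, 0, 1], [0, 0, 0, 0, 2, 0, 1], [0, 0, 0, 0, 2, 0, 1], [0, 0, 0, 0, 2, 0, 1], [0, 0, 0, 0, 2, 0, 1], [0, 0, 0, 0, 2, 0, 1], [0, 0, 0, 0, 2, 0, 1], [0, 0, 0, 0, 2, 0, 1]])

```text
t: 6.7
tcp_pos: [0.5703, 0.0184, 0.1167]
ee_rot: [0.632, 0.775, -0.002, -0.002]
force: [-16.3, 1.3, 7.6]
width: -0.0004
gripper_force: 7.8
```

Run:
```python
from h import *
plan(*knobpose(1.2)); save('top','top4.png')
a=cv2.imread('pics/top4.png');cv2.imwrite('pics/c4.png',cv2.resize(a[160:265,235:355],None,fx=4,fy=4,interpolation=2))
for t in(1.12,.98,.84,.7,.56,.42,.28,.14,0): plan(*knobpose(t))
```

```text
t 6.7 tcp [0.5703 0.0184 0.1167] F [-16.3   1.3   7.6] ->rot [-0.3 -0.1 -4.1] shift [-0.9 -4.7 -1.3]
t 6.75 tcp [0.5703 0.0183 0.1167] F [-16.4   1.1   8. ] ->rot [-0.3 -0.1 -8.7] shift [-3.  -7.8 -1.3]
t 6.75 tcp [0.5703 0.0183 0.1167] F [-16.4   1.1   8. ] ->rot [ -0.3  -0.1 -16.7] shift [ -7.1 -12.9  -1.3]
t 6.75 tcp [0.5703 0.0183 0.1167] F [-16.4   1.1   8. ] ->rot [ -0.3  -0.2 -24.8] shift [-11.9 -17.4  -1.3]
t 6.75 tcp [0.5703 0.0183 0.1167] F [-16.4   1.1   8. ] ->rot [ -0.3  -0.2 -32.8] shift [-17.4 -21.1  -1.2]
t 6.75 tcp [0.5703 0.0183 0.1167] F [-16.4   1.1   8. ] ->rot [ -0.3  -0.2 -40.8] shift [-23.2 -24.1  -1.2]
t 6.75 tcp [0.5703 0.0183 0.1167] F [-16.4   1.1   8. ] ->rot [ -0.3  -0.2 -48.8] shift [-29.4 -26.2  -1.2]
t 6.75 tcp [0.5703 0.0183 0.1167] F [-16.4   1.1   8. ] ->rot [ -0.3  -0.2 -56.9] shift [-35.9 -27.4  -1.2]
t 6.75 tcp [0.5703 0.0183 0.1167] F [-16.4   1.1   8. ] ->rot [ -0.2  -0.3 -64.9] shift [-42.5 -27.7  -1.2]
t 6.75 tcp [0.5703 0.0183 0.1167] F [-16.4   1.1   8. ] ->rot [ -0.2  -0.3 -72.9] shift [-49.  -27.   -1.3]
```

View pics/c4.png

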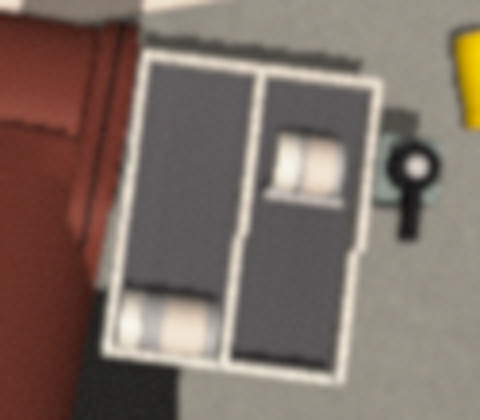

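The crop shows the long jar lying in the left bay at (168,322) and the short jar still held behind its gate. The force rose to 16 N without further motion, so the knob is at its stop. Now I'll ease it back.

Request:
carry_out(series=[[0, 0, -8, -3, -8, -1, 1], [0, 0, -16, -7, -13, -1, 1], [0, 0, -24, -12, -17, -1, 1], [0, 0, -32, -17, -21, -1, 1], [0, 0, -40, -23, -24, -1, 1], [0, 0, -48, -29, -26, -1, 1], [0, 0, -56, -36, -27, -1, 1], [0, 0, -64, -42, -28, -1, 1]])

```text
t: 7.55
tcp_pos: [0.555, -0.0293, 0.1187]
ee_rot: [0.122, 0.993, -0.0, 0.001]
force: [-0.0, -0.8, -0.2]
width: -0.0001
gripper_force: 0.2
```

Run:
```python
from h import *
for d in (-21,-30): plan(*knobpose(0,d=d))
```

```text
t 7.55 tcp [ 0.555  -0.0293  0.1187] F [-0.  -0.8 -0.2] ->rot [-0.   0.1 -8.6] shift [-0.1 -6.   0.7]
t 7.55 tcp [ 0.555  -0.0293  0.1187] F [-0.  -0.8 -0.2] ->rot [-0.   0.1 -8.6] shift [ -1.5 -14.9   0.7]
```

Request:
carry_out(series=[[0, 0, -8, 0, -8, 0, 1], [0, 0, -8, -1, -15, 0, 1], [0, 0, -8, -1, -15, 0, 1], [0, 0, -8, -1, -15, -30, 1], [0, 0, -8, -1, -15, -70, 1], [0, 0, -8, -1, -15, -110, 1], [0, 0, -8, -1, -15, -120, 1], [0, 0, -8, -1, -15, -120, 1]])

```text
t: 8.35
tcp_pos: [0.5526, -0.0428, 0.24]
ee_rot: [0.056, 0.998, 0.001, 0.002]
force: [0.1, 0.4, -0.2]
width: 0.0001
gripper_force: 0.0
```

Run:
```python
from h import *
plan([.40,.24,.24],105)
```

```text
t 8.35 tcp [ 0.5526 -0.0428  0.24  ] F [ 0.1  0.4 -0.2] ->rot [  0.    0.2 -21.4] shift [183.3 263.9  -0.3]
```

Run:
```python
from h import *
plan([.54,.31,.24],106)
```

```text
t 8.35 tcp [ 0.5526 -0.0428  0.24  ] F [ 0.1  0.4 -0.2] ->rot [  0.    0.2 -22.4] shift [5.200e+01 3.491e+02 2.000e-01]
```

Request:
carry_out(series=[[0, 0, -22, 52, 349, 0, 1], [0, 0, -22, 52, 349, 0, 1], [0, 0, -22, 52, 349, 0, 1], [0, 0, -22, 52, 349, 0, 1], [0, 0, -22, 52, 349, 0, 1], [0, 0, -22, 52, 349, 0, 1], [0, 0, -22, 52, 349, 0, 1], [0, 0, -22, 52, 349, 0, 1]])

```text
t: 9.15
tcp_pos: [0.5342, 0.318, 0.2349]
ee_rot: [-0.141, 0.99, 0.0, -0.002]
force: [-0.8, 1.0, 0.3]
width: 0.0001
gripper_force: 0.0
```

Request:
carry_out(series=[[0, 0, 0, 0, 0, 0, 1], [0, 0, 0, 0, 0, 0, 1], [0, 0, 0, 0, 0, 0, 1], [0, 0, 0, 0, 0, 0, 1], [0, 0, 0, 0, 0, 0, 1], [0, 0, 0, 0, 0, 0, 1], [0, 0, 0, 0, 0, 0, 1], [0, 0, 0, 0, 0, 0, 1]])

```text
t: 9.95
tcp_pos: [0.5379, 0.3095, 0.2384]
ee_rot: [-0.137, 0.991, 0.0, 0.0]
force: [0.3, -0.6, 0.4]
width: -0.0003
gripper_force: 0.0
```

Run:
```python
from h import *
s=robot.get_state(); f=save('wrist','w2.png'); f['s']=s; np.save('pics/w2.png.npy',f)
t=save('top','top5.png');a=cv2.imread('pics/top5.png');
o=np.zeros((384,760,3),np.uint8);o[:,:512]=cv2.imread('pics/w2.png');o[:240,512:752]=cv2.resize(a[175:255,250:330],(240,240));cv2.imwrite('pics/c5.png',o)
```

```text
(no output)
```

View pics/c5.png

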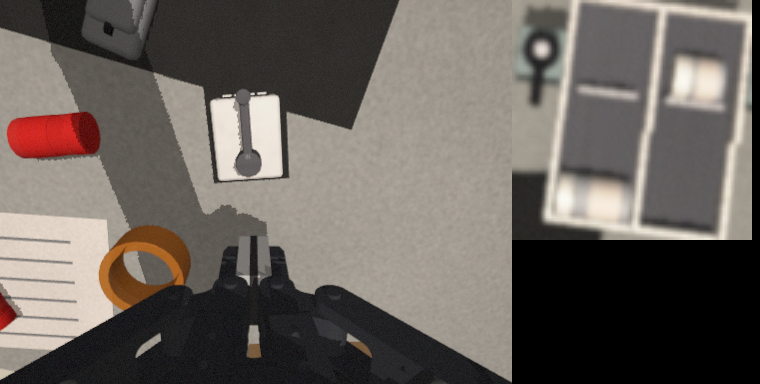

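The picture shows the knob back home, the left gate up and the jar in its bay. The lever hub is at (248,162) and the post's top at (243,97).

Run:
```python
from h import *
f=wcam(np.load('pics/w2.png.npy',allow_pickle=True).item())
h=onz(f,248.3,162,.07);t=onz(f,243,97,.076);print(h,t,np.linalg.norm((h-t)[:2]),np.arctan2(*(h-t)[[1,0]]))
for u,v in((210.5,98),(279,95),(217,182),(284.5,178.5)):print(onz(f,u,v,.045).round(4))
print(onz(f,102,132,.03))
```

```text
[0.53327726 0.30445685 0.07      ] [0.47601749 0.28380306 0.076     ] 0.06087084694358458 0.34617818035447256
[0.4869 0.2526 0.045 ]
[0.4659 0.3167 0.045 ]
[0.5689 0.2794 0.045 ]
[0.5457 0.3474 0.045 ]
[0.5529609  0.14824424 0.03      ]
```

```bash
cat >> h.py <<'E'
B=np.array([.5345,.305,0])
def levpose(th,d=20,r=57,z=.057):
    a=.343+th; ex=np.array([np.cos(a),np.sin(a),0]);ey=np.array([-ex[1],ex[0],0]); return B-r/1e3*ex+d/1e3*ey+[0,0,z], 90+np.degrees(a)
E
python3 - <<'E'
from h import *
print(robot.get_state()['q'].round(2)); p,a=levpose(0,d=30); plan(p,a)
E
```

```text
[-0.95  0.28  0.44  1.55 -0.12  1.34  1.35]
t 10.05 tcp [0.5379 0.3096 0.2383] F [ 0.9 -0.3 -0.3] ->rot [ 0.   0.  -3.9] shift [ 63.4  22.5 181.3]
```

Run:
```python
from h import *
p,a=levpose(0,d=29); plan(p,a-90)
```

```text
t 10.05 tcp [0.5379 0.3096 0.2383] F [ 0.9 -0.3 -0.3] ->rot [ 0.   0.  86.1] shift [ 63.3  21.5 181.3]
```

Request:
carry_out(series=[[0, 0, 8, 20, 7, 0, 1], [0, 0, 16, 40, 14, 0, 1], [0, 0, 24, 63, 21, 0, 1], [0, 0, 32, 63, 21, 0, 1], [0, 0, 40, 63, 21, 0, 1], [0, 0, 48, 63, 21, 0, 1], [0, 0, 56, 63, 21, 20, 1], [0, 0, 64, 63, 21, 40, 1]])

```text
t: 10.85
tcp_pos: [0.4719, 0.313, 0.1984]
ee_rot: [0.412, 0.911, 0.001, 0.0]
force: [-0.3, 0.2, -0.4]
width: -0.0003
gripper_force: 0.0
```

Run:
```python
from h import *
p,a=levpose(0,d=29); plan(p,a-90)
```

```text
t 10.85 tcp [0.4719 0.313  0.1984] F [-0.3  0.2 -0.4] ->rot [ 0.1 -0.  21.7] shift [  0.6  -0.8 141.4]
```

Request:
carry_out(series=[[0, 0, 8, 0, 0, 20, 1], [0, 0, 15, 0, 0, 50, 1], [0, 0, 22, 0, 0, 80, 1], [0, 0, 22, 0, 0, 110, 1], [0, 0, 22, 0, 0, 130, 1], [0, 0, 22, 0, 0, 141, 1], [0, 0, 22, 0, 0, 141, 1], [0, 0, 22, 0, 0, 141, 1]])

```text
t: 11.65
tcp_pos: [0.4721, 0.3129, 0.0582]
ee_rot: [0.576, 0.818, 0.0, 0.0]
force: [0.3, -0.7, 0.2]
width: 0.0001
gripper_force: 0.0
```

Run:
```python
from h import *
for t in(0,.13,.26,.39,.52,.65,.78,.91,1.0):
  p,a=levpose(t,d=18); plan(p,a-90)
```

```text
t 11.65 tcp [0.4721 0.3129 0.0582] F [ 0.3 -0.7  0.2] ->rot [ 0. -0.  0.] shift [-10.5  -0.9   1.2]
t 11.65 tcp [0.4721 0.3129 0.0582] F [ 0.3 -0.7  0.2] ->rot [ 0.  -0.  -7.4] shift [-18.   -2.7   1.1]
t 11.65 tcp [0.4721 0.3129 0.0582] F [ 0.3 -0.7  0.2] ->rot [  0.1  -0.  -14.9] shift [-25.7  -3.6   1.1]
t 11.65 tcp [0.4721 0.3129 0.0582] F [ 0.3 -0.7  0.2] ->rot [  0.1  -0.  -22.3] shift [-33.5  -3.5   1.1]
t 11.65 tcp [0.4721 0.3129 0.0582] F [ 0.3 -0.7  0.2] ->rot [  0.1  -0.  -29.7] shift [-41.2  -2.3   1.1]
t 11.65 tcp [0.4721 0.3129 0.0582] F [ 0.3 -0.7  0.2] ->rot [  0.1   0.  -37.2] shift [-48.6  -0.2   1.1]
t 11.65 tcp [0.4721 0.3129 0.0582] F [ 0.3 -0.7  0.2] ->rot [  0.1   0.  -44.6] shift [-55.8   2.9   1.1]
t 11.65 tcp [0.4721 0.3129 0.0582] F [ 0.3 -0.7  0.2] ->rot [  0.1   0.  -52.1] shift [-62.4   6.9   1.1]
t 11.65 tcp [0.4721 0.3129 0.0582] F [ 0.3 -0.7  0.2] ->rot [  0.1   0.  -57.2] shift [-66.7  10.1   1.1]
```

Request:
carry_out(series=[[0, 0, 0, -10, -1, 1, 1], [0, 0, -7, -18, -3, 1, 1], [0, 0, -15, -26, -4, 1, 1], [0, 0, -22, -33, -3, 1, 1], [0, 0, -30, -41, -2, 1, 1], [0, 0, -37, -49, 0, 1, 1], [0, 0, -45, -56, 3, 1, 1], [0, 0, -45, -56, 3, 1, 1]])

```text
t: 12.45
tcp_pos: [0.4943, 0.2598, 0.0573]
ee_rot: [0.219, 0.976, 0.001, 0.0]
force: [-1.9, -0.3, 1.6]
width: -0.0
gripper_force: 0.8
```

Run:
```python
from h import *
for t in(.78,.87,.94,1.0,1.06,1.12):
  p,a=levpose(t,d=18); plan(p,a-90)
```

```text
t 12.45 tcp [0.4943 0.2598 0.0573] F [-1.9 -0.3  1.6] ->rot [0.1 0.  0.4] shift [1.4 1.2 0.3]
t 12.45 tcp [0.4943 0.2598 0.0573] F [-1.9 -0.3  1.6] ->rot [ 0.1  0.  -4.8] shift [-3.8 -0.2  0.3]
t 12.45 tcp [0.4943 0.2598 0.0573] F [-1.9 -0.3  1.6] ->rot [ 0.1  0.  -8.8] shift [-7.9 -1.   0.3]
t 12.45 tcp [0.4943 0.2598 0.0573] F [-1.9 -0.3  1.6] ->rot [  0.1   0.  -12.2] shift [-11.5  -1.5   0.3]
t 12.45 tcp [0.4943 0.2598 0.0573] F [-1.9 -0.3  1.6] ->rot [  0.1   0.  -15.7] shift [-15.1  -1.7   0.3]
t 12.45 tcp [0.4943 0.2598 0.0573] F [-1.9 -0.3  1.6] ->rot [  0.1   0.  -19.1] shift [-18.6  -1.7   0.4]
```

Request:
carry_out(series=[[0, 0, -5, -4, 0, 0, 1], [0, 0, -9, -8, -1, 0, 1], [0, 0, -12, -11, -1, 0, 1], [0, 0, -14, -13, -1, 0, 1], [0, 0, -15, -15, -1, 0, 1], [0, 0, -15, -15, -1, 0, 1], [0, 0, -15, -15, -1, 0, 1], [0, 0, -15, -15, -1, 0, 1]])

```text
t: 13.25
tcp_pos: [0.5064, 0.2538, 0.0565]
ee_rot: [0.09, 0.996, 0.0, 0.0]
force: [-2.2, 0.4, 1.5]
width: 0.0002
gripper_force: 0.9
```

Run:
```python
from h import *
for t in(1.0,1.1):
  p,a=levpose(t,d=18); plan(p,a-90)
```

```text
t 13.25 tcp [0.5064 0.2538 0.0565] F [-2.2  0.4  1.5] ->rot [0.  0.  2.7] shift [ 2.2 -0.7 -0.5]
t 13.25 tcp [0.5064 0.2538 0.0565] F [-2.2  0.4  1.5] ->rot [ 0.  0. -3.] shift [-3.5 -2.5 -0.5]
```

Only 2.2 N so far, so it isn't at the stop yet. I'll push further.

Request:
carry_out(series=[[0, 0, -2, -1, -1, 0, 1], [0, 0, -3, -2, -2, 0, 1], [0, 0, -3, -3, -2, 0, 1], [0, 0, -3, -4, -2, 0, 1], [0, 0, -3, -5, -2, 0, 1], [0, 0, -3, -6, -2, 0, 1], [0, 0, -3, -6, -2, 0, 1], [0, 0, -3, -6, -2, 0, 1]])

```text
t: 14.05
tcp_pos: [0.5082, 0.2527, 0.0559]
ee_rot: [0.063, 0.998, 0.0, -0.003]
force: [-15.5, 4.5, 7.8]
width: 0.0001
gripper_force: 7.5
```

The force is 15.5 N and motion has stalled, so the lever is at its stop. Now I'll return it.

Run:
```python
from h import *
for t in(1.0,.87,.74,.61,.48,.35,.22,.09,0):
  p,a=levpose(t,d=18); plan(p,a-90)
```

```text
t 14.05 tcp [0.5082 0.2527 0.0559] F [-15.5   4.5   7.8] ->rot [-0.  -0.4  5.8] shift [ 4.2  0.3 -1.1]
t 14.05 tcp [0.5082 0.2527 0.0559] F [-15.5   4.5   7.8] ->rot [-0.  -0.4 13.3] shift [11.1  3.9 -1.1]
t 14.05 tcp [0.5082 0.2527 0.0559] F [-15.5   4.5   7.8] ->rot [-0.1 -0.4 20.7] shift [17.5  8.3 -1. ]
t 14.05 tcp [0.5082 0.2527 0.0559] F [-15.5   4.5   7.8] ->rot [-0.1 -0.4 28.2] shift [23.3 13.5 -1. ]
t 14.05 tcp [0.5082 0.2527 0.0559] F [-15.5   4.5   7.8] ->rot [-0.1 -0.4 35.6] shift [28.3 19.4 -1. ]
t 14.05 tcp [0.5082 0.2527 0.0559] F [-15.5   4.5   7.8] ->rot [-0.1 -0.3 43.1] shift [32.6 25.9 -0.9]
t 14.05 tcp [0.5082 0.2527 0.0559] F [-15.5   4.5   7.8] ->rot [-0.2 -0.3 50.5] shift [35.9 32.9 -0.9]
t 14.05 tcp [0.5082 0.2527 0.0559] F [-15.5   4.5   7.8] ->rot [-0.2 -0.3 58. ] shift [38.3 40.3 -0.9]
t 14.05 tcp [0.5082 0.2527 0.0559] F [-15.5   4.5   7.8] ->rot [-0.2 -0.3 63.1] shift [39.5 45.5 -0.9]
```

Request:
carry_out(series=[[0, 0, 6, 8, 1, -1, 1], [0, 0, 13, 15, 4, -1, 1], [0, 0, 21, 22, 8, -1, 1], [0, 0, 28, 28, 13, -1, 1], [0, 0, 36, 33, 19, -1, 1], [0, 0, 43, 37, 26, -1, 1], [0, 0, 50, 41, 33, -1, 1], [0, 0, 58, 43, 40, -1, 1]])

```text
t: 14.85
tcp_pos: [0.4744, 0.2963, 0.0575]
ee_rot: [0.542, 0.84, 0.0, 0.0]
force: [0.1, 0.2, -0.2]
width: -0.0002
gripper_force: 0.2
```

Run:
```python
from h import *
p,a=levpose(0,d=34); plan(p,a-90)
```

```text
t 14.85 tcp [0.4744 0.2963 0.0575] F [ 0.1  0.2 -0.2] ->rot [ 0.  -0.   4.7] shift [21.7  4.3  0.5]
```

Request:
carry_out(series=[[0, 0, 5, 10, 2, 0, 1], [0, 0, 5, 22, 4, 0, 1], [0, 0, 5, 22, 4, 0, 1], [0, 0, 5, 22, 4, -30, 1], [0, 0, 5, 22, 4, -70, 1], [0, 0, 5, 22, 4, -120, 1], [0, 0, 5, 22, 4, -160, 1], [0, 0, 5, 22, 4, -180, 1]])

```text
t: 15.65
tcp_pos: [0.4703, 0.3173, 0.2414]
ee_rot: [0.575, 0.818, 0.002, 0.001]
force: [0.7, 0.0, -0.2]
width: 0.0
gripper_force: 0.0
```

Request:
carry_out(series=[[0, 0, 0, 40, 0, 0, 1], [0, 0, 0, 80, 0, 0, 1], [0, 0, 0, 120, 0, 0, 1], [0, 0, 0, 120, 0, 0, 1], [0, 0, 0, 120, 0, 0, 1], [0, 0, 0, 120, 0, 0, 1], [0, 0, 0, 120, 0, 0, 1], [0, 0, 0, 120, 0, 0, 1]])

```text
t: 16.45
tcp_pos: [0.4291, 0.4293, 0.2375]
ee_rot: [0.576, 0.817, 0.0, 0.0]
force: [-0.7, -0.1, -0.0]
width: -0.0002
gripper_force: 0.0
```

Run:
```python
from h import *
save('scene','s6.png');save('top','top6.png');a=cv2.imread('pics/top6.png')
o=np.zeros((384,800,3),np.uint8);o[:,:512]=a;o[:288,512:]=cv2.resize(cv2.imread('pics/s6.png')[120:340,170:400],(288,288));cv2.imwrite('pics/c6.png',o)
```

```text
(no output)
```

View pics/c6.png

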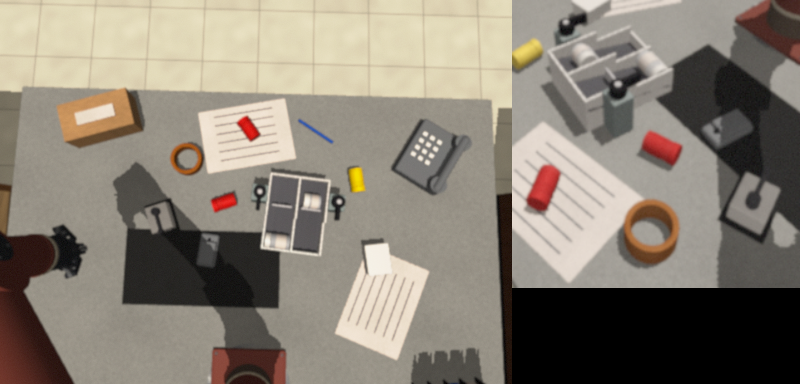

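The long jar is in the left bay at (277,240) and the short jar is behind its gate at (312,201). Both knobs and the lever at (157,218) are home, and the bystanders haven't moved.

```bash
python3 -c "
from rig import robot
print(robot.sign_off())"
```

```text
the job is handed in; nothing more can be done
None
```

The longer jar (left lane) is issued and lies in its catch bay, the tally lever was swung to its stop and sprang back, and the knob is home; the shorter jar and bystanders were left where they were, and the job was handed in at about 16.5 s.

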